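# Sort the weighing kit back into its holders

### The job

Put the mixed weighing kit away: stand the two brass weights in the wooden block, the larger in the wide recess and the smaller in the narrow one; lay the tweezers and the thin steel pick flat on the floor of the steel tray, side by side and lengthwise; and stand the black-capped glass jar that stands among them in the round coaster. Keep the jar upright all the way, and leave the pink note pad where it is.

Things in the scene. Friction and masses are not known exactly. Their poses are not given: they have to be found in the camera images.
- large_weight: The larger of the two round brass check weights: 40 mm diameter, 30 mm high including the knob on top, about 200 g, loose, standing upright on the table. It may be gripped from above anywhere across its 40 mm diameter (it behaves as a plain 40 mm cylinder, 30 mm high). Origin: centre of the underside; z up.
- small_weight: The smaller of the two round brass check weights: 25 mm diameter, 19 mm high including the knob, about 50 g, loose, upright on the table (behaves as a plain 25 mm cylinder, 19 mm high). Origin: centre of the underside; z up.
- tweezers: Steel tweezers lying flat: 128 mm long, 14 mm wide over both arms, 9 mm high, about 22 g, loose. Origin: centre of the underside; x runs along the length. Grip across the width at the middle.
- steel_pick: Thin straight dark-steel hand tool (pick) with a knurled middle, lying flat: 125 mm long, 9 mm wide, 9 mm high, about 30 g, loose. Origin: middle of the underside; x runs along the length. Grip across the width at the middle.
- glass_jar: Small closed glass jar with a black screw cap and a beige filling, standing among the other loose things: 50 mm diameter over the cap (48 mm glass body), 56 mm high, about 85 g, loose, upright; the cap stays on. Grip across the cap (top 16 mm) or the body. Origin: centre of the underside; z up. (Other small jars stand far back on the table as clutter.)
- note_pad: Pink sticky-note pad, 38x50x12 mm, loose, lying among the other things. A bystander: stays where it is. Origin: centre of the underside; x along its 38 mm side.
- tool_tray: Shallow dark-steel tray for hand tools, fixed to the table: outside 132 mm (its x) by 180 mm (its y, the long way), walls 4 mm thick, rim 14 mm above the table, floor 4 mm above the table; inside 124 x 172 mm, open all over. Origin: centre of the underside.
- weight_block: Flat wooden block for check weights, fixed to the table: 80 mm (its x) by 156 mm (its y), top face 15 mm above the table, with two round recesses 5 mm deep (floors 10 mm above the table): the wide one, 56 mm diameter, centred 40 mm from the block's centre toward its +y; the narrow one, 41 mm diameter, 40 mm toward its -y. Origin: centre of the underside.
- jar_coaster: Round grey plastic coaster with a raised rim, fixed to the table: 80 mm outside diameter, rim 4 mm thick and 12 mm above the table, inside diameter 72 mm, floor 4 mm above the table. Origin: centre of the underside.

How it is judged (in metres and radians):
At the end, for the whole second after the job is handed in: Each weight upright on its own recess floor (centre within 9.5 mm); tweezers and pick flat on the tray floor, within 0.3 rad of its long axis, middles within 58 mm across and 40 mm along of its centre; jar upright on the coaster floor, within 13.5 mm of its centre; all at rest (x of large_weight in the frame of weight_block between -0.0095 and 0.0095 m and y of large_weight in the frame of weight_block between 0.0305 and 0.0495 m and z of each of large_weight, small_weight in the frame of weight_block below 0.0125 m and angle between each of large_weight, small_weight, glass_jar's own z axis and vertical below 0.1 rad and linear speed of each of large_weight, small_weight, tweezers, steel_pick, glass_jar below 0.02 m/s and angular speed of each of large_weight, small_weight, tweezers, steel_pick, glass_jar below 0.3 rad/s and x of small_weight in the frame of weight_block between -0.0095 and 0.0095 m and y of small_weight in the frame of weight_block between -0.0495 and -0.0305 m and x of tweezers in the frame of tool_tray between -0.058 and 0.058 m and y of tweezers in the frame of tool_tray between -0.04 and 0.04 m and z of each of tweezers, steel_pick in the frame of tool_tray below 0.011 m and angle between tweezers's own x axis and vertical between 1.49 and 1.65 rad and angle between the x axis of each of tweezers, steel_pick and the y axis of tool_tray, either way round below 0.3 rad and x of steel_pick in the frame of tool_tray between -0.058 and 0.058 m and y of steel_pick in the frame of tool_tray between -0.04 and 0.04 m and angle between steel_pick's own x axis and vertical between 1.49 and 1.65 rad and horizontal distance between glass_jar and jar_coaster below 0.0135 m and z of glass_jar in the frame of jar_coaster below 0.007 m); the robot touches nothing.
It fails at once if the pink note pad is pushed more than 15 mm from its place (distance of note_pad from where it was at the start of the episode above 0.015 m).
It fails at once if the glass jar is tipped by more than 0.6 rad (35 degrees) (angle between glass_jar's own z axis and vertical above 0.6 rad).
It also fails if it takes over 120 s, if anything falls off the work surface, if the arm or the gripper's body presses on something with over 40 N, if the wrist force passes 120 N, or if a joint passes its speed limit or range.

### The arm

A 6-joint arm with a two-finger parallel gripper is mounted at the origin on a cart in front of the work surface, level with it; the furniture and walls round the work are solid. World frame = base frame: x ahead of the robot, y to its left, z up, the work surface at z = 0. Lengths are in mm, angles in degrees, forces in N, time in s.
With the tool pointing down it reaches from about 350 to 850 mm from the base axis. Payload 8.1 kg.
Tool frame: the origin (TCP) lies at the very end of the fingers, on their centre line; the grasp point (between the pads) lies 19 mm behind it; z points along the fingers, y is the line along which they close (so a half turn about z gives the same grasp; the last joint's range is limited). The gripper opens to 85 mm and grips with 20 to 120 N. Pads are 22 mm wide; open, the fingers measure 114 mm over their backs; the gripper's body (76 mm by 85 mm) begins 54 mm behind the grasp point. The pads swing forward as they close: fully open they stand 13 mm farther back than shut.
Start: joints at [60.138, 7.471, 85.268, -0, 87.261, -4.893], TCP at [253.261, 543.934, 231.292] pointing down, gripper open.
Joint ranges: [-169.43, 169.43], [-51.17, 129.36], [1.28, 143.12], [-76.62, 256.62], [0, 156.53], [-152.29, 152.29]. Speed limits (degrees/s): [136.94, 136.94, 159.86, 180, 180, 180].

### API

Orientations are given as [roll, pitch, yaw] about the fixed x, y, z axes, in that order (R = Rz(yaw) Ry(pitch) Rx(roll)).
In Python, from bench import status, viewer, job gives the robot as it stands.
- The arm moves only by the tool arm_command, never from a script. Its argument "targets" is a list that holds one entry, the list of rows, each a list of 7 numbers: the shift along the world's x, y, z in m, then the turn, a rotation vector about the world's x, y, z in rad, then the opening, from -1 (shut) to 1 (fully open). In form: [[[dx, dy, dz, rx, ry, rz, gripper], ...]]. A call has 1 to 10 rows; each row shifts and turns the commanded pose from where the row before left it; what a row does not reach is not made up. A row lasts 1/8 s, in which the tool goes at most 62.5 mm and 10.7 degrees, less where a joint would pass 70% of its speed; a pose out of reach is approached as far as the arm can. A call with a gripper value outside its range is refused whole. The fingers move at their own pace and stop on an object; "force" is the grip in N (left out, the last holds). Time passes only in rows, so rows that do not move let the fingers close. It gives the time, the measured TCP pose, the force, the opening and the grip force at its end, in the units of the state.
- status.sense(): the state, without advancing time (a new reading comes with each control period).
- viewer.snapshot(name): name is "scene" or "top"; returns the picture (480x640x3 uint8, red, green, blue); there is no depth.
- viewer.camera_model(name): a dict with "vertical_fov" (degrees; the focal length in pixels is half the picture's height over the tangent of half this angle, whatever the lens; pixels are square), "cx", "cy" (the principal point, pixels), "xyz" and "attitude" of the camera in the world. Camera axes: x right, y down, z forward; pixel columns grow to the right and rows downward; lengths in mm; the calibration is good to about 2 mm. A picture is of the moment at which its call begins. camera_model takes no time and is no camera call.
- job.hand_in(): hands the job in; it is judged then, once.
The state is a dict: "time": time; "joint_pos": joint angles; "qd": joint speeds; "joint_efforts": joint torques, N m; "tool_pos": TCP position; "tcp_rot": TCP orientation; "ft_force": force on the tool from outside, world axes, zero at the start; "wrist_torque": the same for the moment, N m; "finger_gap": finger opening in mm; "grip_force": force on a finger pad.
Only numpy, scipy, OpenCV 4.12 (cv2) and the standard library are available. Lean on these libraries where they do the work, as an engineer would, in place of code of your own. Each camera call takes 0.05 s, during which the arm holds its last target. There are 200 camera calls.

## Working session

There is one attempt and no reset: what is moved stays moved. The work goes in short steps, Python scripts to look and compute and a tool call to move; the robot and the scene stay as the last step left them, time stands still between calls to the robot, and variables do not carry over. Pictures are saved under pics/ and viewed, at most 14 in all, crops included, and the job is handed in when it is done.

Besides the shell and the picture viewer there is one more tool, called after "Request:" as name([rows], argument=value, ...), one row to a line, values as JSON. arm_command: Moves the arm, as the interface text tells. Its arguments: {"type":"object","properties":{"targets":{"type":"array"},"force":{"type":"number"}},"required":["targets"]}

```bash
mkdir -p pics
python3 - <<'E'
from bench import status, viewer
import cv2
s=status.sense();print(s)
for n in("scene","top"):
    print(viewer.camera_model(n)); cv2.imwrite(f"pics/{n}0.png",viewer.snapshot(n)[:,:,::-1])
E
```

```text
{'time': 0.0, 'joint_pos': array([ 6.01388168e+01,  7.51524734e+00,  8.53294373e+01,  5.12315261e-04,
        8.72614844e+01, -4.89352078e+00]), 'qd': array([-0.01454163, -0.11404789, -0.0690641 , -0.02283766,  0.07204198,
       -0.04882296]), 'joint_efforts': array([ 2.04930247e-04, -5.69413340e+01, -5.00548339e+01, -1.53484461e-04,
        1.48891623e-02, -6.12859617e-05]), 'tool_pos': array([252.9705058 , 543.45807586, 230.24146583]), 'tcp_rot': array([-1.79894262e+02, -9.56648708e-03,  1.55032304e+02]), 'ft_force': array([-0.44994416, -0.0854816 ,  0.00641108]), 'wrist_torque': array([-0.02356893, -0.0379101 , -0.00443734]), 'grip_force': 0.0, 'finger_gap': 85.61826172472172}
{'vertical_fov': 49.721877125838084, 'cx': 314.49585078610505, 'cy': 230.312849933745, 'xyz': array([ -56.13016239, -620.88582001,  739.92076626]), 'attitude': array([-129.39766961,    0.60533712,  -41.93993137])}
{'vertical_fov': 57.40901980127425, 'cx': 320.45354414885577, 'cy': 245.3132771952952, 'xyz': array([399.11518143,   5.8797344 , 981.61163239]), 'attitude': array([-172.3352088 ,   -0.70382933,  -89.6581316 ])}
```

View pics/top0.png

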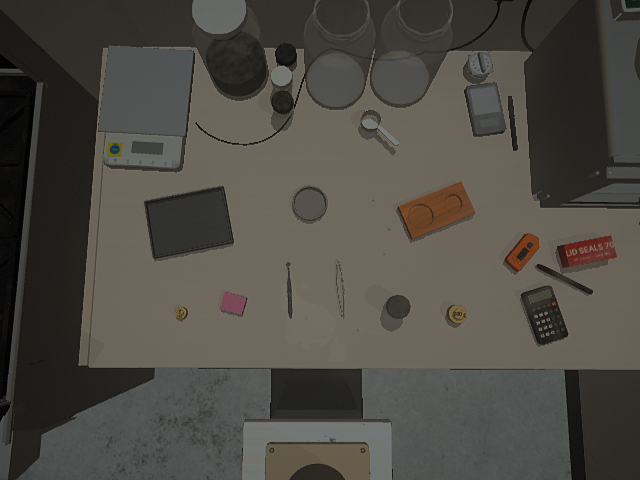

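View pics/scene0.png

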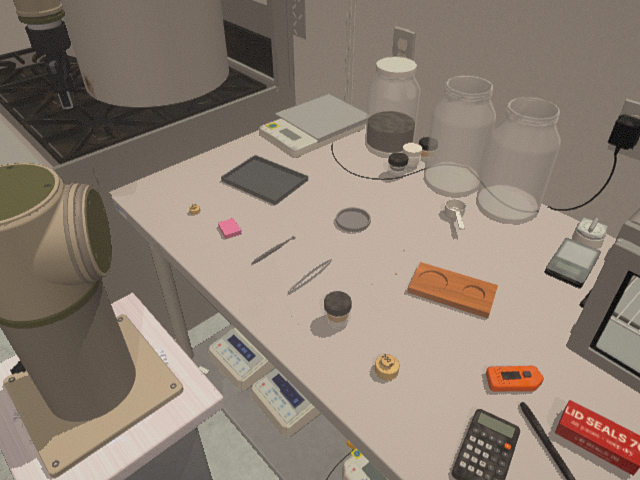

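The top view shows the small weight at (181,313), pad (233,303), pick (290,290), tweezers (340,289), jar (398,306), large weight (456,313), block (436,210), coaster (309,203) and tray (189,222). The scene view shows the same things and no obstructions.

```bash
cat > h.py <<'E'
import numpy as np, cv2
from scipy.spatial.transform import Rotation as R
from bench import status, viewer
def cast(n,uv,z):
    m=viewer.camera_model(n); f=240/np.tan(np.radians(m['vertical_fov']/2))
    uv=np.atleast_2d(np.asarray(uv,float))
    d=np.c_[(uv[:,0]-m['cx'])/f,(uv[:,1]-m['cy'])/f,np.ones(len(uv))]
    d=d@R.from_euler('xyz',m['attitude'],degrees=True).as_matrix().T
    return (m['xyz']+d*((z-m['xyz'][2])/d[:,2])[:,None])[:,:2]
def blobs(img,mask,box,n=1):
    x0,y0,x1,y1=box; k=np.zeros(mask.shape,np.uint8); k[y0:y1,x0:x1]=mask[y0:y1,x0:x1]*255
    c,_=cv2.findContours(k,cv2.RETR_EXTERNAL,cv2.CHAIN_APPROX_NONE)
    return sorted(c,key=cv2.contourArea)[::-1][:n]
E
python3 - <<'E'
from h import *
t=cv2.imread('pics/top0.png'); s=cv2.imread('pics/scene0.png')
np.set_printoptions(precision=1,suppress=True)
c=cv2.resize(t[170:340,130:530],None,fx=2,fy=2,interpolation=cv2.INTER_CUBIC)
c=cv2.convertScaleAbs(c,alpha=1.7); cv2.imwrite('pics/c1.png',c)
c=cv2.resize(s[140:400,150:520],None,fx=2,fy=2,interpolation=cv2.INTER_CUBIC); cv2.imwrite('pics/c2.png',cv2.convertScaleAbs(c,alpha=1.4))
for im,nm in((t,'top'),(s,'scene')):
    h=cv2.cvtColor(im,cv2.COLOR_BGR2HSV)
    for x,y in [(181,313),(233,303),(290,290),(398,306),(456,313),(436,210),(309,203),(325,240),(189,222)] if nm=='top' else []: print((x,y),h[y,x])
E
```

```text
(181, 313) [ 21 121 118]
(233, 303) [170 104 120]
(290, 290) [20 34 45]
(398, 306) [19 47 60]
(456, 313) [ 19 116  88]
(436, 210) [ 12 164 106]
(309, 203) [19 32 87]
(325, 240) [ 18  39 111]
(189, 222) [38 20 51]
```

View pics/c1.png

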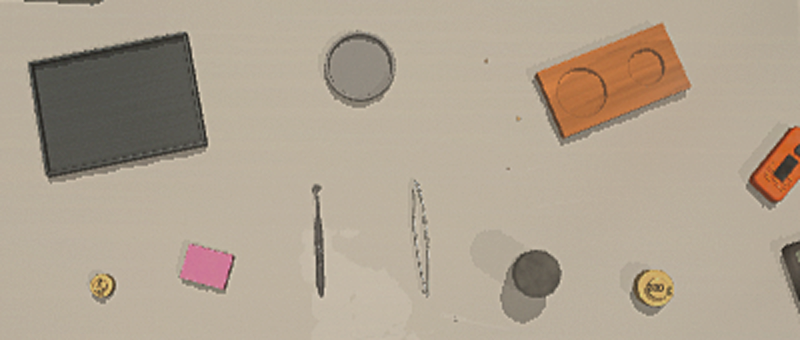

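View pics/c2.png

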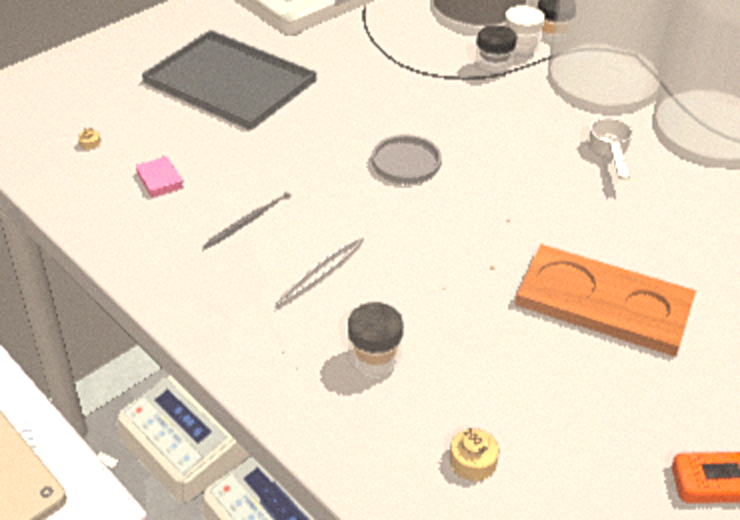

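Crops: the top crop puts the jar cap at (536,273), large weight (654,288), recesses (582,92) and (647,67), coaster (360,67), all clear; the scene crop agrees. Next I'll measure.

```bash
cat > meas.py <<'E'
from h import *
np.set_printoptions(precision=1,suppress=True)
im=cv2.imread('pics/top0.png'); h=cv2.cvtColor(im,cv2.COLOR_BGR2HSV); H,S,V=[h[...,i].astype(int) for i in range(3)]
def rect(name,mask,box,z):
    c=blobs(im,mask,box)[0]; p=cast('top',c[:,0].astype(float),z).astype(np.float32)
    (x,y),(w,l),a=cv2.minAreaRect(p); b=cv2.boxPoints(((x,y),(w,l),a)); e=max(b[1]-b[0],b[2]-b[1],key=np.linalg.norm)
    print(name,np.array([x,y]),'size',np.array([w,l]),'long-axis yaw %.1f'%np.degrees(np.arctan2(e[1],e[0])),'px',cv2.minAreaRect(c)[0])
def circ(name,mask,box,z):
    c=blobs(im,mask,box)[0]; p=cast('top',c[:,0].astype(float),z).astype(np.float32)
    (x,y),d,a=cv2.fitEllipse(p); (u,v),r=cv2.minEnclosingCircle(p); print(name,np.array([x,y]),'d',np.array(d),'minc',np.array([u,v,2*r]))
circ('small',(S>65)&(H>10)&(H<30),(165,295,200,330),17)
circ('large',(S>65)&(H>10)&(H<30),(435,290,480,335),28)
circ('cap',V<75,(384,293,413,320),56)
rect('pad',(H>150)&(S>60),(210,280,260,325),12)
rect('pick',V<85,(275,255,305,325),5)
rect('tweez',V<88,(325,250,355,325),5)
rect('tweez2',cv2.morphologyEx((V<95).astype(np.uint8),cv2.MORPH_CLOSE,np.ones((5,5)))>0,(325,250,355,325),5)
rect('block',(S>120)&(H<16),(390,170,482,245),15)
rect('tray',V<68,(135,175,245,265),14)
circ('coaster',V<95,(280,175,340,230),12)
for n,u in(('wide',(582,92)),('narrow',(647,67)),('coaster',(360,67))): print(n,cast('top',[u[0]/2+130-.25,u[1]/2+170-.25],13))
# scene cross-check by hand pixels
for n,u,z in(('cap',(376,320),56),('coaster',(406,157),12),('wide',(567,281),15),('narrow',(648,309),15),('large',(474,440),28),('small',(89,134),18)): print('scene',n,cast('scene',[u[0]/2+150-.25,u[1]/2+140-.25],z))
for n,p in(('pick',((205,247),(288,195))),('tweez',((278,306),(363,240)))):
    q=cast('scene',[[a/2+150,b/2+140] for a,b in p],5); print('scene',n,q.mean(0),np.linalg.norm(q[1]-q[0]))
q=cast('scene',[[a/2+150,b/2+140] for a,b in((143,76),(211,34),(316,78),(251,125))],12); print('scene tray',q.mean(0))
E
python3 meas.py
```

```text
small [380.4 296.5] d [23.6 26.8] minc [379.8 296.2  27.6]
large [ 381.5 -299.4] d [37.7 43.5] minc [ 381.1 -299.    44.3]
cap [ 395.6 -167. ] d [48.  51.7] minc [ 397.3 -166.    54.9]
pad [401.1 185.5] size [50.6 38.2] long-axis yaw 75.3 px (232.81155395507812, 302.85772705078125)
pick [430.7  64. ] size [123.8   9.4] long-axis yaw 2.8 px (288.9161682128906, 289.9861755371094)
tweez [481.4 -48.6] size [34.7  4.3] long-axis yaw 16.7 px (339.6880798339844, 267.2935791015625)
tweez2 [433.7 -49.7] size [128.8  16.7] long-axis yaw 6.3 px (340.2195129394531, 288.9756164550781)
block [ 613.  -265.2] size [ 80.2 158.8] long-axis yaw -67.6 px (435.7929382324219, 209.48699951171875)
tray [580.9 290.6] size [134.5 182.4] long-axis yaw -78.1 px (188.05772399902344, 221.78843688964844)
coaster [623.5  20.6] d [79.1 86.2] minc [623.7  21.1  88.4]
wide [[ 598.6 -231.2]]
narrow [[ 628.1 -305.8]]
coaster [[625.2  19.5]]
scene cap [[ 394.9 -170.3]]
scene coaster [[623.4  16.7]]
scene wide [[ 596.4 -232.7]]
scene narrow [[ 623.1 -308.3]]
scene large [[ 379.8 -303.7]]
scene small [[377.2 292.8]]
scene pick [427.6  59.2] 117.64666387055729
scene tweez [433.9 -53.2] 126.73663975654574
scene tray [576.1 282.4]
```

Request:
arm_command([
  [[0.025,-0.05,-0.02,0,0,0,1],[0.025,-0.05,-0.02,0,0,0,1],[0.025,-0.05,-0.02,0,0,0,1],[0.025,-0.05,-0.02,0,0,0,1],[0.027,-0.048,-0.03,0,0,0,1],[0,0,-0.04,0,0,0,0.3],[0,0,0,0,0,0,0.3],[0,0,0,0,0,0,0.3]],
], force=40)

```text
time: 1.1
tool_pos: [380.3, 296.8, 82.5]
tcp_rot: [180.0, 0.0, 155.1]
ft_force: [-0.1, 0.1, 0.1]
finger_gap: 55.5
grip_force: 0.0
```

Request:
arm_command([
  [[0,-0.001,-0.04,0,0,0,0.3],[0,0,-0.025,0,0,0,0.3],[0,0,-0.01,0,0,0,0.3],[0,0,0,0,0,0,-0.1],[0,0,0,0,0,0,-0.6],[0,0,0,0,0,0,-0.6],[0,0,0,0,0,0,-0.6],[0,0,0,0,0,0,-0.6]],
], force=40)

```text
time: 2.1
tool_pos: [381.4, 296.2, 8.3]
tcp_rot: [179.8, 0.1, 155.0]
ft_force: [-2.0, -0.1, 7.4]
finger_gap: 22.4
grip_force: 39.1
```

Request:
arm_command([
  [[0,0,0.02,0,0,0,-0.6],[0,0,0.04,0,0,0,-0.6],[0,0,0.06,0,0,0,-0.6],[0,0,0,0,0,0,-0.6],[0,0,0,0,0,0,-0.6]],
])

```text
time: 2.72
tool_pos: [380.5, 295.3, 127.1]
tcp_rot: [179.9, 0.0, 155.0]
ft_force: [-0.4, 0.6, -1.3]
finger_gap: 23.0
grip_force: 39.3
```

Run:
```python
from h import *
s=status.sense(); print(s['tool_pos'],s['finger_gap'],s['ft_force'],s['grip_force'])
a=viewer.snapshot('scene')[:,:,::-1]
cv2.imwrite('pics/s1.png',cv2.resize(a[60:260,80:320],None,fx=3,fy=3,interpolation=cv2.INTER_CUBIC))
```

```text
[380.47777859 295.26899423 127.05809335] 22.968523114128697 [-0.36098701  0.62713193 -1.30686313] 39.300450682640076
```

View pics/s1.png

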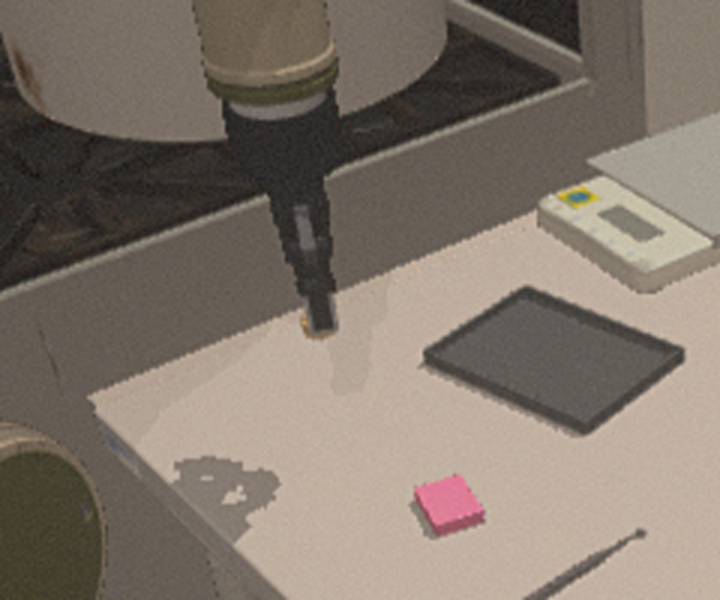

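The small weight is held upright between the pads, at about (318,325) in the crop. Carrying it to the narrow recess.

Request:
arm_command([
  [[0.02,-0.05,0,0,0,0,-0.6],[0.02,-0.05,0,0,0,0,-0.6],[0.02,-0.05,0,0,0,0,-0.6],[0.02,-0.05,0,0,0,0,-0.6],[0.02,-0.05,0,0,0,0,-0.6],[0.02,-0.05,0,0,0,0,-0.6],[0.02,-0.05,0,0,0,0,-0.6],[0.02,-0.05,0,0,0,0,-0.6],[0.02,-0.05,0,0,0,0,-0.6],[0.02,-0.05,0,0,0,0,-0.6]],
])

```text
time: 4.03
tool_pos: [579.4, -206.1, 124.0]
tcp_rot: [180.0, -0.2, 155.0]
ft_force: [0.8, -0.4, -0.2]
finger_gap: 22.8
grip_force: 39.4
```

Request:
arm_command([
  [[0.02,-0.05,0,0,0,0,-0.6],[0.027,-0.049,0,0,0,0,-0.6],[0,0,-0.04,0,0,0,-0.6],[0,0,-0.03,0,0,0,-0.6],[0,0,0,0,0,0,-0.6],[0,0,0,0,0,0,-0.6]],
])

```text
time: 4.78
tool_pos: [627.1, -303.7, 56.5]
tcp_rot: [180.0, -0.0, 155.0]
ft_force: [0.3, 0.1, 0.2]
finger_gap: 22.8
grip_force: 39.4
```

Request:
arm_command([
  [[0,0,-0.02,0,0,0,-0.6],[0,0,-0.012,0,0,0,-0.6],[0,0,-0.004,0,0,0,-0.6],[0,0,0,0,0,0,-0.6],[0,0,0,0,0,0,-0.6]],
])

```text
time: 5.4
tool_pos: [627.6, -304.2, 21.0]
tcp_rot: [-180.0, 0.1, 155.0]
ft_force: [-0.3, 0.0, -0.5]
finger_gap: 23.1
grip_force: 39.4
```

Run:
```python
from h import *
s=status.sense(); print(s['tool_pos'],s['ft_force'])
a=viewer.snapshot('scene')[:,:,::-1]
cv2.imwrite('pics/s2.png',cv2.resize(a[220:340,390:510],None,fx=4,fy=4,interpolation=cv2.INTER_CUBIC))
```

```text
[ 627.58135328 -304.15212268   21.00644227] [-0.32674424  0.00241843 -0.54946845]
```

View pics/s2.png

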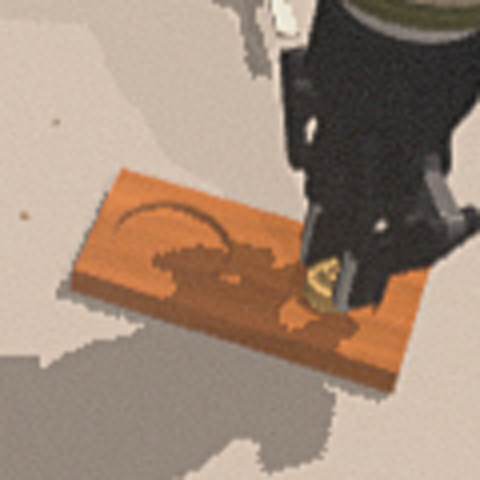

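The weight hangs over the narrow recess at (328,285) in the crop; lowering the last few millimetres.

Request:
arm_command([
  [[0,0,-0.002,0,0,0,-0.6],[0,0,-0.001,0,0,0,-0.6],[0,0,0,0,0,0,-0.6],[0,0,0,0,0,0,-0.6]],
])

```text
time: 5.95
tool_pos: [627.5, -304.1, 18.4]
tcp_rot: [-180.0, 0.1, 155.0]
ft_force: [-2.1, 0.6, 5.3]
finger_gap: 23.1
grip_force: 39.9
```

Contact with the floor at the expected height. Release, rise and go to the large weight.

Request:
arm_command([
  [[0,0,0,0,0,0,-0.3],[0,0,0,0,0,0,-0.1],[0,0,0,0,0,0,-0.1],[0,0,0.03,0,0,0,-0.1],[0,0,0.05,0,0,0,0.5],[-0.05,0,0,0,0,0,1],[-0.05,0,0,0,0,0,1],[-0.05,0.001,0,0,0,0,1],[-0.05,0.001,0,0,0,0,1],[-0.046,0.002,0,0,0,0,1]],
])

```text
time: 7.2
tool_pos: [379.5, -299.8, 97.3]
tcp_rot: [-180.0, 0.0, 155.0]
ft_force: [-0.9, -0.7, 0.4]
finger_gap: 85.0
grip_force: 0.0
```

Run:
```python
from h import *
s=status.sense(); print(s['tool_pos'])
a=viewer.snapshot('scene')[:,:,::-1]
cv2.imwrite('pics/s3.png',np.hstack([cv2.resize(x,(390,480),interpolation=cv2.INTER_CUBIC) for x in (a[220:340,400:500],viewer.snapshot('top')[170:250,400:480,::-1])]))
```

```text
[ 379.54941933 -299.75271252   97.32870134]
```

View pics/s3.png

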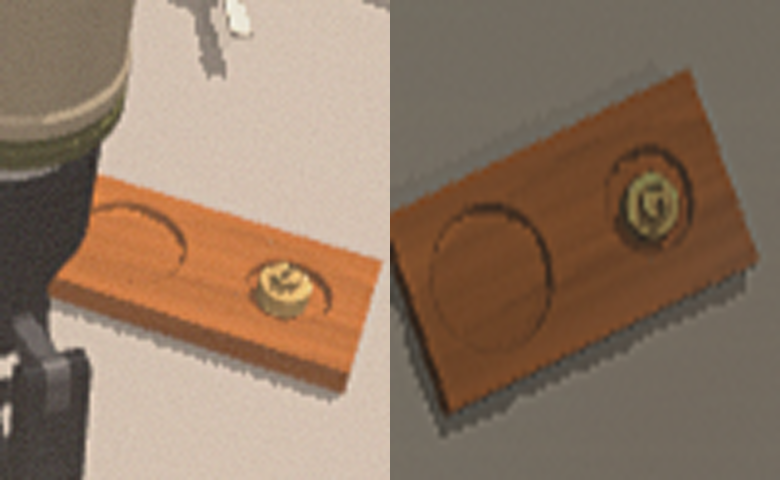

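The small weight sits in the narrow recess, a little towards the wide side. Now the large weight.

Request:
arm_command([
  [[0.001,-0.002,-0.04,0,0,0,1],[0,0,-0.03,0,0,0,1],[0,0,-0.02,0,0,0,1],[0,0,0,0,0,0,0.4],[0,0,0,0,0,0,-0.2],[0,0,0,0,0,0,-0.3],[0,0,0,0,0,0,-0.3],[0,0,0,0,0,0,-0.3]],
], force=50)

```text
time: 8.3
tool_pos: [383.4, -303.0, 9.1]
tcp_rot: [-179.9, 0.2, 155.0]
ft_force: [-0.2, 0.3, 6.6]
finger_gap: 38.3
grip_force: 50.5
```

Run:
```python
from h import *
for u,z in(((453.5,203.8),28),((453.3,202.8),13),((390+0,0),0)): print(cast('top',[u[0]-.4,u[1]-.4],z))
print('wide',cast('top',[400+(490-390)/4.875-.4,170+278/6-.4],13))
```

```text
[[ 624.20601192 -300.67432124]]
[[ 630.06215046 -305.12099795]]
[[1139.91168264 -171.15794574]]
wide [[ 598.16437659 -229.7645539 ]]
```

Request:
arm_command([
  [[0,0,0.02,0,0,0,-0.3],[0,0,0.04,0,0,0,-0.3],[0,0,0.03,0,0,0,-0.3],[0.04,0.014,0,0,0,0,-0.3],[0.05,0.016,0,0,0,0,-0.3],[0.05,0.016,0,0,0,0,-0.3],[0.05,0.016,0,0,0,0,-0.3],[0.028,0.008,0,0,0,0,-0.3],[0,0,-0.03,0,0,0,-0.3],[0,0,-0.02,0,0,0,-0.3]],
])

```text
time: 9.55
tool_pos: [599.7, -231.3, 45.9]
tcp_rot: [-180.0, -0.1, 155.1]
ft_force: [-0.3, 0.3, -1.5]
finger_gap: 38.8
grip_force: 50.6
```

Request:
arm_command([
  [[0,0,-0.02,0,0,0,-0.3],[0,0,0,0,0,0,-0.3],[0,0,0,0,0,0,-0.3]],
])

```text
time: 9.93
tool_pos: [600.4, -232.3, 28.1]
tcp_rot: [-180.0, 0.0, 155.0]
ft_force: [-0.1, -0.8, -1.3]
finger_gap: 38.2
grip_force: 50.6
```

Request:
arm_command([
  [[0,0,-0.006,0,0,0,-0.3],[0,0,-0.003,0,0,0,-0.3],[0,0,-0.001,0,0,0,-0.3],[0,0,0,0,0,0,-0.3],[0,0,0,0,0,0,-0.3]],
])

```text
time: 10.55
tool_pos: [600.5, -232.2, 19.2]
tcp_rot: [-180.0, 0.0, 155.0]
ft_force: [-5.3, 2.0, 9.9]
finger_gap: 38.2
grip_force: 51.7
```

Request:
arm_command([
  [[0,0,0,0,0,0,0.1],[0,0,0,0,0,0,0.4],[0,0,0,0,0,0,0.4],[0,0,0.04,0,0,0,0.4],[0,0,0.06,0,0,0,1],[-0.05,0.015,0.03,0,0,0,1],[-0.05,0.016,0,0,0,0,1],[-0.05,0.016,0,0,0,0,1],[-0.053,0.016,0,0,0,0,1],[0,0,0,0,0,0,1]],
])

```text
time: 11.8
tool_pos: [393.4, -167.2, 145.9]
tcp_rot: [180.0, -0.1, 155.0]
ft_force: [1.0, -1.3, -0.2]
finger_gap: 85.4
grip_force: 0.0
```

Run:
```python
from h import *
s=status.sense(); print(s['tool_pos'],s['finger_gap'])
a=viewer.snapshot('scene')[:,:,::-1]
cv2.imwrite('pics/s4.png',np.hstack([cv2.resize(x,(390,480),interpolation=cv2.INTER_CUBIC) for x in (a[220:340,400:500],viewer.snapshot('top')[170:250,400:480,::-1])]))
```

```text
[ 393.38297029 -167.1976546   145.8633246 ] 85.38373398819634
```

View pics/s4.png

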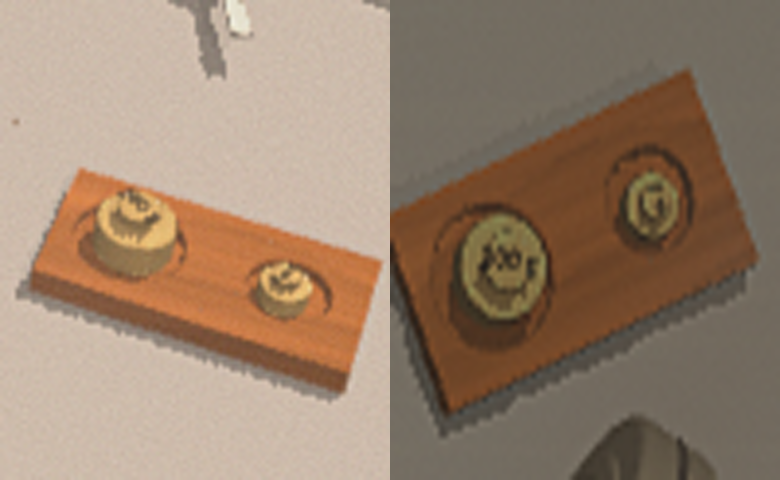

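Both weights sit in their recesses. Now the jar.

Request:
arm_command([
  [[0.004,-0.002,-0.05,0,0,0,1],[0,0,-0.04,0,0,0,1],[0,0,-0.027,0,0,0,1],[0,0,0,0,0,0,1],[0,0,0,0,0,0,0.5],[0,0,0,0,0,0,0.2],[0,0,0,0,0,0,0],[0,0,0,0,0,0,0],[0,0,0,0,0,0,0],[0,0,0,0,0,0,0]],
], force=30)

```text
time: 13.15
tool_pos: [402.8, -171.7, 32.3]
tcp_rot: [-180.0, 0.2, 155.0]
ft_force: [0.4, 0.2, 6.5]
finger_gap: 47.6
grip_force: 30.5
```

Request:
arm_command([
  [[0,0,0.01,0,0,0,0],[0,0,0.03,0,0,0,0],[0,0,0.05,0,0,0,0],[0,0,0.01,0,0,0,0],[0,0,0,0,0,0,0],[0,0,0,0,0,0,0]],
])

```text
time: 13.9
tool_pos: [400.2, -170.4, 129.0]
tcp_rot: [180.0, -0.1, 155.0]
ft_force: [0.6, 0.3, -0.5]
finger_gap: 47.8
grip_force: 31.3
```

Run:
```python
from h import *
s=status.sense(); print(s['tool_pos'],s['finger_gap'],s['ft_force'],s['grip_force'])
a=viewer.snapshot('scene')[:,:,::-1]; t=viewer.snapshot('top')[:,:,::-1]
cv2.imwrite('pics/s5.png',np.hstack([cv2.resize(x,(390,480),interpolation=cv2.INTER_CUBIC) for x in (a[210:360,280:400],t[230:350,340:440])]))
```

```text
[ 400.24110917 -170.40547279  128.97017749] 47.816939380599145 [ 0.59600099  0.33403151 -0.50976436] 31.27626885541531
```

View pics/s5.png

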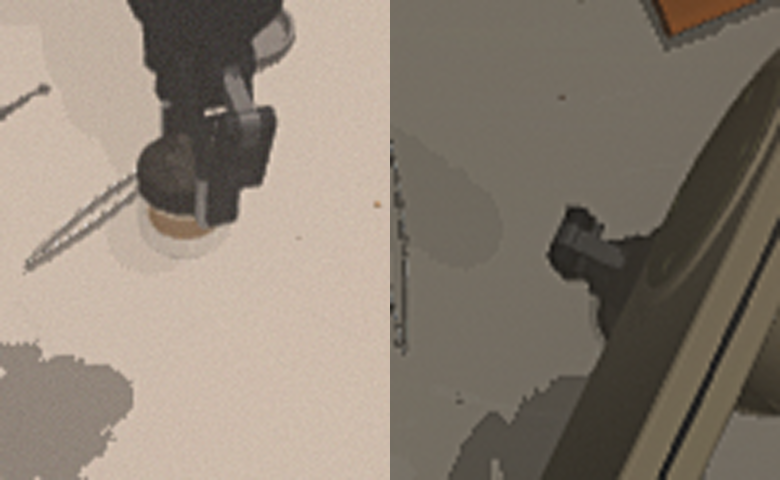

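The jar is held upright by the cap, but off the pad centre by several mm to the left (cap's left edge at crop (137,175), pad centre near 220). I'll work out that offset.

Run:
```python
from h import *
T=np.array([400.2,-170.4]); tx=np.array([np.cos(np.radians(155)),np.sin(np.radians(155))])
for z in(142,147):
    P=cast('scene',[280+137/3.25-.4,210+175/3.2-.4],z)[0]
    v=P-viewer.camera_model('scene')['xyz'][:2]; v/=np.linalg.norm(v); r=np.array([v[1],-v[0]])
    # centre = T + s*tx with r.(centre-P)=25
    s=(25-r@(T-P))/(r@tx); print(z,P,r,s,T+s*tx)
```

```text
142 [ 374.48507579 -150.4660399 ] [ 0.73762485 -0.67521077] 7.786783912219525 [ 393.1427771  -167.10916292]
147 [ 370.88413682 -154.39983687] [ 0.73762485 -0.67521077] 7.786783912219509 [ 393.1427771  -167.10916292]
```

Request:
arm_command([
  [[0.02,0.016,0,0,0,0,0],[0.035,0.028,0,0,0,0,0],[0.035,0.028,0,0,0,0,0],[0.035,0.028,0,0,0,0,0],[0.035,0.028,0,0,0,0,0],[0.035,0.028,0,0,0,0,0],[0.02,0.016,0,0,0,0,0],[0.016,0.013,-0.02,0,0,0,0],[0,0,-0.03,0,0,0,0],[0,0,0,0,0,0,0]],
])

```text
time: 15.25
tool_pos: [628.7, 14.5, 75.5]
tcp_rot: [-179.8, -0.5, 155.1]
ft_force: [-1.4, 0.2, -1.0]
finger_gap: 48.0
grip_force: 31.3
```

Request:
arm_command([
  [[0,0,-0.02,0,0,0,0],[0,0,0,0,0,0,0],[0,0,0,0,0,0,0]],
])

```text
time: 15.62
tool_pos: [632.4, 13.9, 61.0]
tcp_rot: [180.0, 0.0, 155.0]
ft_force: [-0.2, 0.3, -0.7]
finger_gap: 47.7
grip_force: 31.3
```

Request:
arm_command([
  [[-0.001,0.001,-0.012,0,0,0,0],[0,0,-0.008,0,0,0,0],[0,0,-0.003,0,0,0,0],[0,0,0,0,0,0,0],[0,0,0,0,0,0,0]],
])

```text
time: 16.25
tool_pos: [631.4, 15.1, 37.6]
tcp_rot: [180.0, 0.0, 155.0]
ft_force: [-0.1, 0.1, -1.6]
finger_gap: 48.1
grip_force: 31.3
```

Request:
arm_command([
  [[0,0,-0.001,0,0,0,0],[0,0,-0.001,0,0,0,0],[0,0,0,0,0,0,0]],
])

```text
time: 16.62
tool_pos: [631.7, 15.0, 36.4]
tcp_rot: [180.0, 0.1, 155.0]
ft_force: [-2.1, -0.6, 4.7]
finger_gap: 47.7
grip_force: 31.7
```

Request:
arm_command([
  [[0,0,0,0,0,0,0.2],[0,0,0,0,0,0,0.6],[0,0,0,0,0,0,0.8],[0,0,0.04,0,0,0,0.8],[0,0,0.06,0,0,0,0.8],[-0.04,0.009,0,0,0,0.163,0.4],[-0.04,0.009,0,0,0,0.163,0],[-0.04,0.009,0,0,0,0.163,-0.2],[-0.04,0.01,-0.02,0,0,0,-0.3],[-0.042,0.01,-0.03,0,0,0,-0.3]],
])

```text
time: 17.88
tool_pos: [429.1, 62.4, 85.9]
tcp_rot: [-180.0, 0.2, -177.0]
ft_force: [0.2, 0.5, -0.2]
finger_gap: 29.7
grip_force: 0.0
```

Request:
arm_command([
  [[0,0,-0.02,0,0,0,-0.3],[0,0,0,0,0,0,-0.3],[0,0,0,0,0,0,-0.3]],
])

```text
time: 18.25
tool_pos: [430.4, 62.1, 66.6]
tcp_rot: [-180.0, 0.1, -177.0]
ft_force: [-0.2, -0.0, 0.3]
finger_gap: 29.9
grip_force: 0.0
```

Run:
```python
from h import *
s=status.sense(); print(s['tool_pos'],s['tcp_rot'],s['finger_gap'])
a=viewer.snapshot('scene')[:,:,::-1]; t=viewer.snapshot('top')[:,:,::-1]
cv2.imwrite('pics/s6.png',np.hstack([cv2.resize(x,(390,480),interpolation=cv2.INTER_CUBIC) for x in (a[180:320,240:360],t[180:330,260:380])]))
cv2.imwrite('pics/sc_full.png',a);cv2.imwrite('pics/t_full.png',t)
```

```text
[430.37997701  62.05018071  66.6229081 ] [-1.79997055e+02  9.76328876e-02 -1.76960458e+02] 29.88281516565749
```

View pics/s6.png

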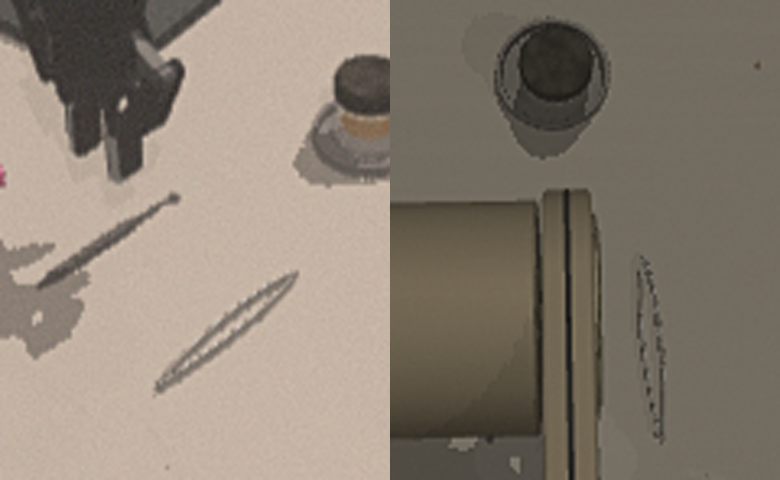

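The jar stands upright in the coaster, cap at about (556,62) in the crop, well inside the rim once parallax is counted. The fingers are over the pick; descend.

Request:
arm_command([
  [[0,0,-0.035,0,0,0,-0.3],[0,0,-0.02,0,0,0,-0.3],[0,0,-0.008,0,0,0,-0.3],[0,0,0,0,0,0,-0.3],[0,0,0,0,0,0,-0.8],[0,0,0,0,0,0,-1],[0,0,0,0,0,0,-1],[0,0,0,0,0,0,-1]],
], force=30)

```text
time: 19.35
tool_pos: [430.4, 62.1, 3.6]
tcp_rot: [-180.0, 0.1, -177.0]
ft_force: [-0.6, 0.1, 6.0]
finger_gap: 6.7
grip_force: 31.3
```

Request:
arm_command([
  [[0,0,0.02,0,0,0,-1],[0,0,0.06,0,0,0,-1],[0.0156,0.0276,0,0,0,-0.177,-1],[0.0156,0.0276,0,0,0,-0.177,-1],[0.0156,0.0276,0,0,0,-0.177,-1],[0.0156,0.0276,0,0,0,-0.177,-1],[0.0156,0.0276,0,0,0,-0.177,-1],[0.0156,0.0276,0,0,0,-0.177,-1],[0.0156,0.0276,0,0,0,-0.177,-1],[0.0158,0.0278,0,0,0,-0.175,-1]],
])

```text
time: 20.6
tool_pos: [554.6, 284.1, 82.5]
tcp_rot: [180.0, 0.0, 101.7]
ft_force: [-0.0, -0.4, -1.3]
finger_gap: 6.8
grip_force: 30.6
```

Request:
arm_command([
  [[0,0,-0.03,0,0,0,-1],[0,0,-0.02,0,0,0,-1],[0,0,0,0,0,0,-1],[0,0,0,0,0,0,-1]],
])

```text
time: 21.1
tool_pos: [554.5, 282.9, 33.1]
tcp_rot: [180.0, -0.0, 102.0]
ft_force: [-0.5, 0.2, -0.2]
finger_gap: 7.2
grip_force: 30.6
```

Run:
```python
from h import *
s=status.sense(); print(s['tool_pos'],s['tcp_rot'],s['finger_gap'],s['grip_force'])
a=viewer.snapshot('scene')[:,:,::-1]; t=viewer.snapshot('top')[:,:,::-1]
cv2.imwrite('pics/s7.png',np.hstack([cv2.resize(x,(390,480),interpolation=cv2.INTER_CUBIC) for x in (a[100:230,200:320],t[160:280,130:250])]))
```

```text
[554.48383104 282.89530467  33.10868023] [ 1.79968502e+02 -6.26499220e-03  1.02015814e+02] 7.190162201484286 30.57665526866913
```

View pics/s7.png

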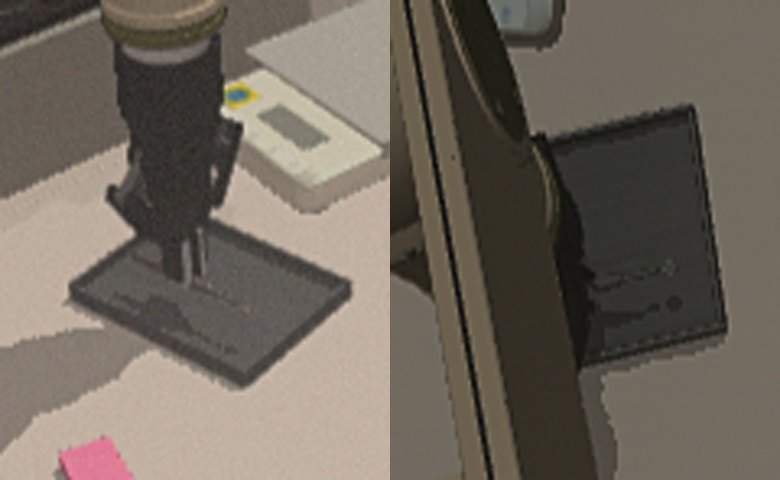

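The pick is held level, lengthwise over the tray with its tip at crop (670,268). Lower and release with a small opening.

Request:
arm_command([
  [[0,0,-0.015,0,0,0,-1],[0,0,-0.007,0,0,0,-1],[0,0,-0.002,0,0,0,-1],[0,0,0,0,0,0,-1],[0,0,0,0,0,0,-1]],
])

```text
time: 21.82
tool_pos: [554.2, 283.1, 8.3]
tcp_rot: [180.0, -0.0, 102.0]
ft_force: [1.0, 0.1, 0.1]
finger_gap: 7.2
grip_force: 30.6
```

Request:
arm_command([
  [[0,0,0,0,0,0,-0.6],[0,0,0,0,0,0,-0.5],[0,0,0,0,0,0,-0.5],[0,0,0.03,0,0,0,-0.5],[0,0,0.06,0,0,0,-0.5],[-0.013,-0.037,0,0,0,0.17,-0.3],[-0.013,-0.037,0,0,0,0.17,-0.2],[-0.013,-0.037,0,0,0,0.17,-0.2],[-0.013,-0.037,0,0,0,0.17,-0.2],[-0.013,-0.037,0,0,0,0.17,-0.2]],
])

```text
time: 23.08
tool_pos: [488.7, 97.0, 98.6]
tcp_rot: [180.0, 0.0, 151.1]
ft_force: [0.2, 0.2, 0.5]
finger_gap: 34.1
grip_force: 0.0
```

Request:
arm_command([
  [[-0.013,-0.037,0,0,0,0.17,-0.2],[-0.013,-0.037,0,0,0,0.17,-0.2],[-0.013,-0.037,0,0,0,0.17,-0.2],[-0.0165,-0.0375,0,0,0,0.115,-0.2],[0,0,-0.03,0,0,0,-0.2],[0,0,-0.03,0,0,0,-0.2],[0,0,0,0,0,0,-0.2],[0,0,0,0,0,0,-0.2]],
])

```text
time: 24.08
tool_pos: [434.3, -50.5, 39.4]
tcp_rot: [-180.0, 0.0, -173.4]
ft_force: [0.1, -0.2, -0.7]
finger_gap: 34.2
grip_force: 0.0
```

Request:
arm_command([
  [[0,0,-0.02,0,0,0,-0.2],[0,0,-0.012,0,0,0,-0.2],[0,0,-0.004,0,0,0,-0.2],[0,0,0,0,0,0,-0.5],[0,0,0,0,0,0,-0.8],[0,0,0,0,0,0,-0.9],[0,0,0,0,0,0,-0.9],[0,0,0,0,0,0,-0.9]],
], force=30)

```text
time: 25.08
tool_pos: [434.2, -50.5, 3.0]
tcp_rot: [-180.0, 0.1, -173.5]
ft_force: [-1.2, 0.6, 5.6]
finger_gap: 12.4
grip_force: 30.3
```

Request:
arm_command([
  [[0,0,0.02,0,0,0,-0.9],[0,0,0.06,0,0,0,-0.9],[0.01,0.0343,0.01,0,0,-0.1475,-0.9],[0.01,0.0343,0,0,0,-0.1475,-0.9],[0.01,0.0343,0,0,0,-0.1475,-0.9],[0.02,0.0343,0,0,0,-0.1475,-0.9],[0.02,0.0343,0,0,0,-0.1475,-0.9],[0.02,0.0343,0,0,0,-0.1475,-0.9],[0.02,0.0343,0,0,0,-0.1475,-0.9],[0.02,0.0343,0,0,0,-0.1475,-0.9]],
])

```text
time: 26.32
tool_pos: [563.9, 225.1, 91.9]
tcp_rot: [-180.0, -0.0, 118.7]
ft_force: [0.7, -0.8, -0.4]
finger_gap: 12.6
grip_force: 29.7
```

Request:
arm_command([
  [[0.02,0.0343,0,0,0,-0.1475,-0.9],[0.02,0.0348,0,0,0,-0.1475,-0.9],[0,0,-0.03,0,0,0,-0.9],[0,0,-0.03,0,0,0,-0.9],[0,0,0,0,0,0,-0.9],[0,0,0,0,0,0,-0.9]],
])

```text
time: 27.08
tool_pos: [604.0, 293.2, 33.3]
tcp_rot: [180.0, -0.0, 102.0]
ft_force: [0.9, -0.3, -0.2]
finger_gap: 13.0
grip_force: 29.7
```

Run:
```python
from h import *
s=status.sense(); print(s['tool_pos'],s['tcp_rot'],s['finger_gap'],s['grip_force'])
a=viewer.snapshot('scene')[:,:,::-1]; t=viewer.snapshot('top')[:,:,::-1]
cv2.imwrite('pics/s8.png',cv2.convertScaleAbs(np.hstack([cv2.resize(x,(390,480),interpolation=cv2.INTER_CUBIC) for x in (a[100:230,200:320],t[160:280,130:250])]),alpha=1.5))
```

```text
[604.03266322 293.162499    33.27444314] [ 1.79967159e+02 -7.26086052e-03  1.02025713e+02] 12.966894316335832 29.67574793030508
```

View pics/s8.png

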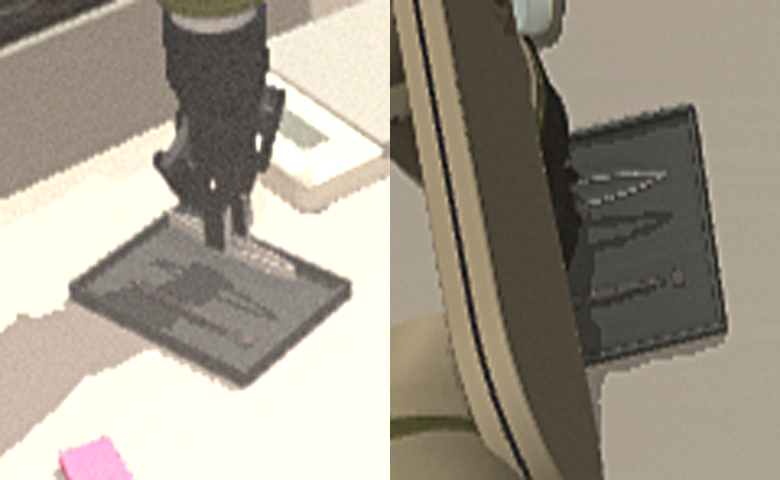

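The tweezers are over the far half of the tray, parallel to the pick, which lies flat. Lower, release, rise.

Request:
arm_command([
  [[0,0,-0.015,0,0,0,-0.9],[0,0,-0.008,0,0,0,-0.9],[0,0,-0.002,0,0,0,-0.9],[0,0,0,0,0,0,-0.9],[0,0,0,0,0,0,-0.6],[0,0,0,0,0,0,-0.5],[0,0,0,0,0,0,-0.5],[0,0,0.03,0,0,0,-0.5],[0,0,0.06,0,0,0,-0.5],[0,0,0.06,0,0,0,-0.5]],
])

```text
time: 28.42
tool_pos: [603.1, 292.9, 158.4]
tcp_rot: [-179.9, 0.0, 102.0]
ft_force: [0.8, 0.7, 0.8]
finger_gap: 21.5
grip_force: 0.0
```

Request:
arm_command([
  [[-0.05,0.03,0.05,0,0,0,0],[-0.05,0.03,0.03,0,0,0,0],[-0.05,0.04,0,0,0,0,0],[-0.05,0.04,0,0,0,0,0],[-0.05,0.04,0,0,0,0,0],[0,0,0,0,0,0,0],[0,0,0,0,0,0,0]],
])

```text
time: 29.3
tool_pos: [369.0, 463.2, 226.7]
tcp_rot: [180.0, 0.0, 102.1]
ft_force: [-0.6, -0.6, 0.2]
finger_gap: 42.7
grip_force: 0.0
```

Run:
```python
from h import *
s=status.sense(); print(s['tool_pos'],s['time'])
a=viewer.snapshot('scene')[:,:,::-1]; t=viewer.snapshot('top')[:,:,::-1]
cv2.imwrite('pics/s9.png',cv2.convertScaleAbs(np.hstack([cv2.resize(a[90:350,150:520],(400,281),interpolation=cv2.INTER_CUBIC),cv2.resize(t[150:331,130:388],(400,281),interpolation=cv2.INTER_CUBIC)]),alpha=1.4))
cv2.imwrite('pics/end_t.png',t)
h=cv2.cvtColor(t,cv2.COLOR_BGR2HSV); c=blobs(t,(h[...,0]>150)&(h[...,1]>60),(210,280,260,325))[0]
print('pad',cv2.minAreaRect(c))
```

```text
[368.98139402 463.2088077  226.71536943] 29.3
pad ((232.81155395507812, 302.85772705078125), (23.066625595092773, 17.716569900512695), 15.255118370056152)
```

View pics/s9.png

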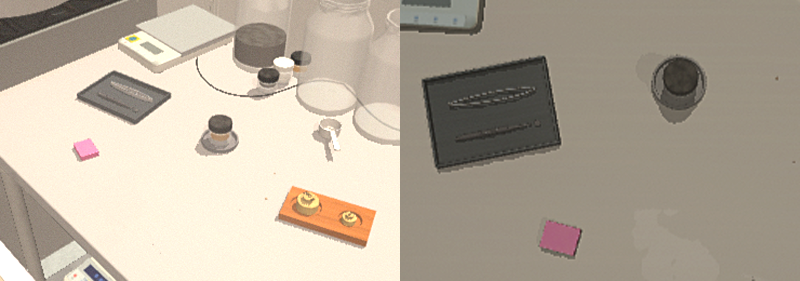

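Both tools lie flat and lengthwise near the tray's middle at (492,97) and (498,132). The jar is upright in the coaster, the weights are in their recesses and the pad hasn't moved.

```bash
python3 -c "
from bench import job
print(job.hand_in())"
```

```text
the job is handed in; nothing more can be done
None
```

The whole kit is put away and the job is handed in after about 29 s of robot time; the last pictures show everything in place and the note pad unmoved, but the hand-in gave no verdict.

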